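# Find the stamped bottle crate and send it off

## Task

One of the two empty wooden bottle crates has a stamp (a burnt-in ring with a cross) on its underside. With the fingertips, from outside the crates, tip each crate over towards you so that it lies on its near side with the underside showing; when both lie there, push the stamped one towards you, lying as it is, until its underside has just passed the brass dispatch line, roughly square to the line, and leave the other where it fell. Do not grip or lift the crates or reach into them, and leave the glassware alone.

Things in the scene. Friction and masses are not known exactly. Their poses are not given: they have to be found in the camera images.
- crate_a: one of two outwardly identical empty wooden bottle crates, open on top: 75 mm deep (its x, away from the robot), 150 wide (y), 115 high (z), walls 6 mm, 0.25 to 0.5 kg, centre of mass 45 to 50 mm up. Origin: centre of the underside, 38 mm up once the crate lies on its near wall. Starts upright, at most 0.35 rad off square to the robot; which one is left or right varies.
- crate_b: one of two outwardly identical empty wooden bottle crates, open on top: 75 mm deep (its x, away from the robot), 150 wide (y), 115 high (z), walls 6 mm, 0.25 to 0.5 kg, centre of mass 45 to 50 mm up. Origin: centre of the underside, 38 mm up once the crate lies on its near wall. Starts upright, at most 0.35 rad off square to the robot; which one is left or right varies.
- crate_a_toe (a point): middle of the near bottom edge of crate_a, 37.5 mm from its origin, on the bench. The crate grips the bench: drawn to the robot by its far wall, 80 mm or more up and rising with the wall, it pivots about this edge and past 40 degrees falls onto its near wall by itself, the underside then facing away from the robot
- crate_b_toe (a point): middle of the near bottom edge of crate_b, 37.5 mm from its origin, on the bench. The crate grips the bench: drawn to the robot by its far wall, 80 mm or more up and rising with the wall, it pivots about this edge and past 40 degrees falls onto its near wall by itself, the underside then facing away from the robot
- stamp (a point): centre of the stamp, at the centre of the underside of the crate that carries it: a dark burnt-in ring 66 mm across with a cross in it; the other underside is bare. It can be seen, from the far side, only once the crate is tipped
- line: the dispatch line: a straight brass strip inlaid flush in the bench, 12 mm wide and 740 mm long along its y, across the bench between the robot and the crates, at most 0.06 rad askew; origin at its middle, its x axis points away from the robot
- dropper: bystander, loose, to be left alone; origin: centre of its underside; amber glass bottle 34 mm across, 95 mm high, between the crates
- jar: bystander, loose, to be left alone; origin: centre of its underside; glass jar with a white lid, 64 mm across, 60 mm high, left of the crates
- beaker: bystander, loose, to be left alone; origin: centre of its underside; glass beaker 64 mm across, 85 mm high, right of the crates
Mind the look-alikes: they are no part of the job. What is shaped like the crate_b but turquoise is not meant. What is shaped like the crate_a but green is not meant.

How it is judged:
On the way:
1. both crates lie tipped on their near sides, neither across the line yet (angle between each of crate_a, crate_b's own z axis and vertical above 1.45 rad and x of each of crate_a, crate_b in the frame of line above 0.015 m), for 0.2 s.
At the end, for the whole second after the job is handed in: Both crates lie at rest on their near sides. The middle of the stamped underside is 0 to 45 mm past the line's middle, square within 15 degrees; the other crate's is 15 mm or more short of the line, its near bottom edge within 70 mm of its start (angle between each of crate_a, crate_b's own z axis and vertical above 1.45 rad and x of crate_a in the frame of line between -0.045 and 0 m and angle between the z axis of crate_a and the x axis of line, either way round below 0.26 rad and height (world z) of each of crate_a_toe, crate_b_toe below 0.012 m and x of crate_b in the frame of line above 0.015 m and distance of crate_b_toe from where it was at the start of the episode below 0.07 m and linear speed of each of crate_a, crate_b below 0.02 m/s); the robot touches nothing.
It fails at once if a crate is lifted (its near bottom edge leaves the bench by over 30 mm) or thrown over another way (height (world z) of any of crate_a_toe, crate_b_toe above 0.03 m).
It fails at once if the gripper reaches into a crate or clasps it (the grasp point is inside the crate's outline) ((x of the grasp point in the frame of crate_a between -0.036 and 0.036 m and y of the grasp point in the frame of crate_a between -0.073 and 0.073 m and z of the grasp point in the frame of crate_a between 0.002 and 0.111 m) or (x of the grasp point in the frame of crate_b between -0.036 and 0.036 m and y of the grasp point in the frame of crate_b between -0.073 and 0.073 m and z of the grasp point in the frame of crate_b between 0.002 and 0.111 m)).
It fails at once if a piece of glassware is shifted by over 20 mm or tipped (distance of any of dropper, jar, beaker from where it was at the start of the episode above 0.02 m or angle between any of dropper, jar, beaker's own z axis and vertical above 0.3 rad).
It also fails if it takes over 64 s, if anything falls off the work surface, if the arm or the gripper's body presses on something with over 40 N, if the wrist force passes 120 N, or if a joint passes its speed limit or range.

## Robot

A 6-joint arm with a two-finger parallel gripper is mounted at the origin on the work surface. World frame = base frame: x ahead of the robot, y to its left, z up, the work surface at z = 0. Lengths are in m, angles in rad, forces in N, time in s.
With the tool pointing down it reaches from about 0.325 to 0.925 m from the base axis. Payload 3.1 kg.
Tool frame: the origin (TCP) lies midway between the tips of the shut fingers; the grasp point (between the pads) lies 19 mm behind it (manip.grip_point_offset is the distance from the TCP to the grasp point, in m); z points along the fingers, y is the line along which they close (so a half turn about z gives the same grasp; the last joint's range is limited). The gripper opens to 85 mm and grips with 20 to 120 N. Pads are 22 mm wide; open, the fingers measure 114 mm over their backs; the gripper's body (76 mm by 85 mm) begins 54 mm behind the grasp point. The pads swing forward as they close: fully open they stand 13 mm farther back than shut.
Start: joints at [1.139, 0.217, 1.613, -0, 1.311, -0.112], TCP at [0.196, 0.593, 0.201] pointing down, gripper open.
Joint ranges: [-2.75, 2.75], [-0.78, 2.1], [0.31, 2.55], [-1.13, 4.27], [0.13, 2.63], [-2.58, 2.58]. Speed limits (rad/s): [2.79, 2.79, 3.14, 3.14, 3.14, 3.14].

## Interface

Orientations are given as a rotation vector (axis times angle).
In Python, from station import manip gives the robot as it stands.
- The arm moves only by the tool arm_command, never from a script. Its argument "commands" is a list of rows, each a list of 6 numbers: the shift along the world's x, y, z in cm, then the turn, a rotation vector about the world's x, y, z in rad. A call has 1 to 12 rows; each row is the pose to reach, as a shift and turn from the pose commanded when the call began; what a row does not reach only later rows make up. A row lasts 1/10 s, in which the tool goes at most 50 mm and 8.59 degrees, less where a joint would pass 70% of its speed; a pose out of reach is approached as far as the arm can. A call with a gripper value outside its range is refused whole. "jaw" is the opening, from 0 (shut) to 1 (fully open), set as the call begins (left out, the last holds). The fingers move at their own pace and stop on an object; "grip_force" is the grip in N (left out, the last holds). Time passes only in rows, so rows that repeat a pose let the fingers close. It gives the time, the measured TCP pose, the force, the opening and the grip force at its end, in the units of the state.
- manip.get_state(): the state, without advancing time (a new reading comes with each control period).
- manip.grab_frame(name): name is "scene" or "top" or "wrist"; returns a dict with "image" (420x560x3 uint8, red, green, blue), "z_map" (420x560 float32, m along the optical axis (not along the pixel's ray), 0 where there is no reading), "fx", "fy", "cx", "cy" (pixels), "world_from_camera" (4x4, takes a point from camera to world coordinates). Camera axes: x right, y up, looking along -z (the intrinsics and any distortion apply to the point x, -y, -z); pixel columns grow to the right and rows downward; lengths in m; the calibration is good to about 2 mm. A picture is of the moment at which its call begins.
- manip.finish_job(): hands the job in; it is judged then, once.
The state is a dict: "t": time; "qpos": joint angles; "qd": joint speeds; "joint_efforts": joint torques, N m; "tcp_pos": TCP position; "orientation": TCP orientation; "ft_force": force on the tool from outside, world axes, zero at the start; "torque": the same for the moment, N m; "gripper_width": opening from 0.0 (shut) to 1.0 (fully open); "grasp_force": force on a finger pad.
Only numpy, scipy, OpenCV 4.12 (cv2) and the standard library are available. Lean on these libraries where they do the work, as an engineer would, in place of code of your own. Each camera call takes 0.05 s, during which the arm holds its last target. There are 200 camera calls.

## Working session

There is one attempt and no reset: what is moved stays moved. The work goes in short steps, Python scripts to look and compute and a tool call to move; the robot and the scene stay as the last step left them, time stands still between calls to the robot, and variables do not carry over. Pictures are saved under pics/ and viewed, at most 10 in all, crops included, and the job is handed in when it is done.

Besides the shell and the picture viewer there is one more tool, called after "Request:" as name([rows], argument=value, ...), one row to a line, values as JSON. arm_command: Moves the arm, as the interface text tells. Its arguments: {"type":"object","properties":{"commands":{"type":"array","items":{"type":"array","items":{"type":"number"}}},"jaw":{"type":"number"},"grip_force":{"type":"number"}},"required":["commands"]}

```bash
mkdir -p pics; cat > h.py <<'E'
import numpy as np, cv2
from station import manip
def pts(f):
    z=f["z_map"]; v,u=np.mgrid[:z.shape[0],:z.shape[1]]
    p=np.stack([(u-f["cx"])/f["fx"]*z,-(v-f["cy"])/f["fy"]*z,-z,np.ones_like(z)],-1)
    w=p@np.array(f["world_from_camera"]).T; w=w[...,:3]; w[z==0]=np.nan; return w
def save(f,n): cv2.imwrite("pics/"+n,f["image"][...,::-1])
E
python3 - <<'E'
from h import *
for n in("top","scene"):
    f=manip.grab_frame(n); save(f,n+"0.png"); np.save(n+"0.npy",pts(f)); print(n,f["fx"],np.round(f["world_from_camera"],2).tolist(),[k for k in f])
print(manip.get_state())
E
```

```text
top 402.8659817564795 [[0.04, 0.98, -0.21, 0.38], [-1.0, 0.04, -0.01, 0.01], [-0.0, 0.21, 0.98, 1.12], [0.0, 0.0, 0.0, 1.0]] ['image', 'z_map', 'fx', 'fy', 'cx', 'cy', 'world_from_camera']
scene 441.5149612215527 [[-0.29, -0.58, 0.76, 1.53], [0.96, -0.19, 0.22, 0.29], [0.02, 0.79, 0.61, 0.77], [0.0, 0.0, 0.0, 1.0]] ['image', 'z_map', 'fx', 'fy', 'cx', 'cy', 'world_from_camera']
{'t': 0.1, 'qpos': array([ 1.13879692e+00,  2.17710517e-01,  1.61478935e+00, -2.80543008e-05,
        1.31133130e+00, -1.12228071e-01]), 'qd': array([ 0.00158226, -0.00175028, -0.00020332, -0.0002855 ,  0.00190917,
       -0.00042735]), 'joint_efforts': array([-1.17642499e-03, -3.98076832e+01, -3.04970634e+01, -1.93353740e-04,
        4.29974083e-03, -3.00249280e-05]), 'tcp_pos': array([0.19612814, 0.59256831, 0.20007103]), 'orientation': array([-0.50005518, -3.10095499,  0.00339769]), 'ft_force': array([ 1.35263573, -0.02501437,  0.34158735]), 'torque': array([ 0.03800295, -0.04238321,  0.04433744]), 'grasp_force': 0.0, 'gripper_width': 0.9984315684939519}
```

View pics/top0.png

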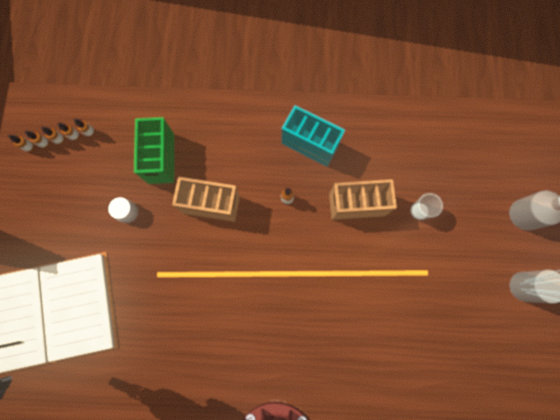

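View pics/scene0.png

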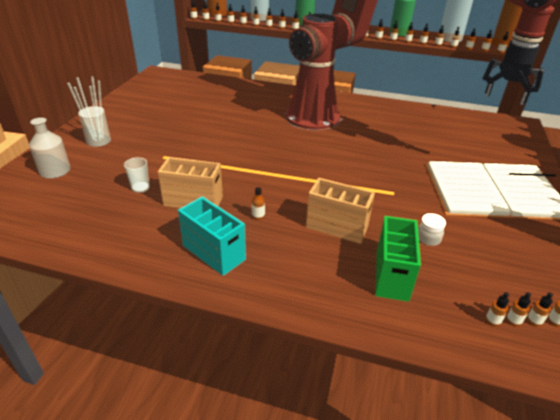

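The top view shows two wooden crates at (205,198) and (363,199). The look-alikes are turquoise (313,135) and green (153,150), and both are ruled out by colour. The dropper is at (287,196), the jar at (123,210), the beaker at (427,207), and the line runs (158,275) to (428,272). In the scene view the wooden crates are at (340,208) on the left and (191,185) on the right, with green close beyond the left crate and turquoise close beyond the right.

```bash
python3 - <<'E'
from h import *
W=np.load("top0.npy"); im=cv2.imread("pics/top0.png")
def box(name,c,r,zlo,zhi):
    u,v=c; m=np.zeros(W.shape[:2],bool); m[v-r:v+r,u-r:u+r]=1
    z=W[...,2]; m&=(z>zlo)&(z<zhi)
    P=W[m]; q=(P[:,:2]*1000).astype(np.float32)
    rc=cv2.minAreaRect(q); print(name,len(P),"z95",np.percentile(P[:,2],95).round(3),"rect",np.round(rc[0]),np.round(rc[1]),round(rc[2],1))
box("L",(205,198),38,.107,.125);box("R",(363,199),38,.107,.125)
box("turq",(313,135),38,.1,.13);box("green",(153,150),38,.1,.13)
box("drop",(287,196),16,.03,.12);box("jar",(123,210),20,.045,.08);box("beak",(427,207),18,.06,.1)
hsv=cv2.cvtColor(im,cv2.COLOR_BGR2HSV); m=(hsv[...,0]>18)&(hsv[...,0]<30)&(hsv[...,1]>180)&(hsv[...,2]>150); m[:260]=0;m[290:]=0
P=W[m]; l=cv2.fitLine(P[:,:2].astype(np.float32),cv2.DIST_L2,0,.01,.01).ravel(); print("line",l,P.min(0),P.max(0),P.mean(0))
# scene cross-check
S=np.load("scene0.npy")
for n,(u,v) in dict(L=(340,208),R=(191,185)).items():
    m=np.zeros(S.shape[:2],bool); m[v-40:v+40,u-38:u+38]=1; m&=(S[...,2]>.107)&(S[...,2]<.125)
    rc=cv2.minAreaRect((S[m][:,:2]*1000).astype(np.float32)); print("scene",n,m.sum(),np.round(rc[0]),np.round(rc[1]),round(rc[2],1), np.percentile(S[m][:,2],95))
a=cv2.resize(im[150:250,150:450],(750,250)); b=cv2.resize(cv2.imread("pics/scene0.png")[140:300,130:430],(750,400))[:340]
cv2.imwrite("pics/crop.png",np.vstack([a,b]))
E
```

```text
L 485 z95 0.119 rect [614. 207.] [150.  76.] 83.1
R 501 z95 0.119 rect [ 629. -206.] [ 76. 151.] 6.0
turq 683 z95 0.118 rect [805. -69.] [150.  77.] 64.2
green 779 z95 0.118 rect [720. 349.] [222. 126.] 27.8
drop 145 z95 0.098 rect [637.  -8.] [30. 31.] 2.2
jar 370 z95 0.064 rect [584. 442.] [56. 55.] 51.2
beak 253 z95 0.088 rect [ 617. -382.] [62. 63.] 85.6
line [nan nan nan nan] [nan nan nan] [nan nan nan] [nan nan nan]
scene L 518 [615. 208.] [150.  86.] 82.8 0.11610340833930011
scene R 790 [ 712. -163.] [305. 166.] 27.1 0.11624404744491595
```

View pics/crop.png

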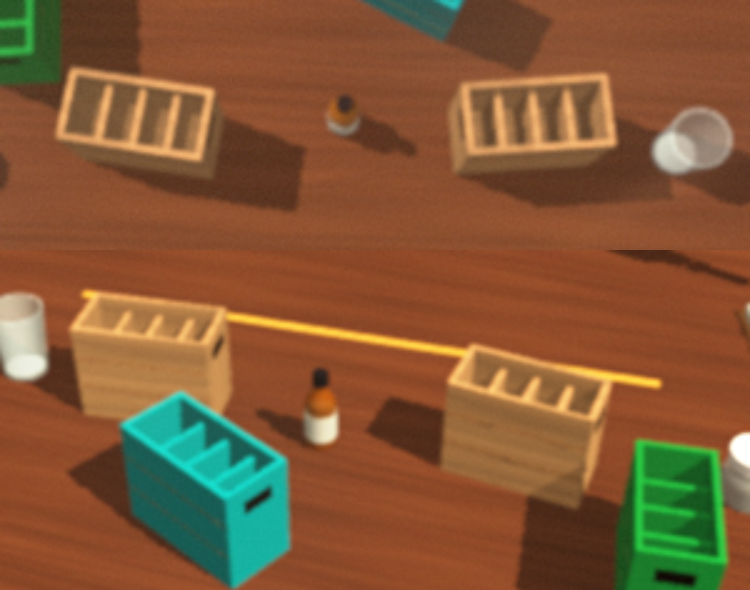

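The crop confirms both targets are natural wood. Next I need the line, the green crate and the measured tool orientation.

```bash
python3 - <<'E'
from h import *
from scipy.spatial.transform import Rotation as R
W=np.load("top0.npy"); im=cv2.imread("pics/top0.png"); hsv=cv2.cvtColor(im,cv2.COLOR_BGR2HSV)
print(hsv[274,290],W[274,290])
m=(hsv[...,1]>170)&(hsv[...,2]>170)&(abs(hsv[...,0].astype(int)-hsv[274,290,0])<5); m[:264]=0;m[284:]=0; m[:,:150]=0;m[:,436:]=0
P=W[m]; P=P[~np.isnan(P[:,0])]; l=cv2.fitLine(P[:,:2].astype(np.float32),cv2.DIST_L2,0,.01,.01).ravel(); print("line",len(P),l,P.min(0),P.max(0),"skew",-np.arctan2(l[0],l[1]))
for n,lo,hi in(("green",45,75),("turq",80,100)):
    g=(hsv[...,0]>lo)&(hsv[...,0]<hi)&(hsv[...,1]>150)&(W[...,2]>.1)&(W[...,2]<.125)
    rc=cv2.minAreaRect((W[g][:,:2]*1000).astype(np.float32)); print(n,g.sum(),np.round(rc[0]),np.round(rc[1]),np.round(cv2.boxPoints(rc)).tolist())
S=np.load("scene0.npy"); m=np.zeros(S.shape[:2],bool); m[150:200,155:228]=1; m&=(S[...,2]>.107)&(S[...,2]<.125)&(S[...,0]<.7)
rc=cv2.minAreaRect((S[m][:,:2]*1000).astype(np.float32)); print("scene R",np.round(rc[0]),np.round(rc[1]),rc[2])
print(R.from_rotvec(manip.get_state()["orientation"]).as_matrix().round(3))
E
```

```text
[ 23 184 254] [ 0.42859131 -0.02506888  0.00149832]
line 1087 [ 0.04497473 -0.99898815  0.43015063 -0.02689804] [ 0.40955937 -0.3999807  -0.00441016] [0.45076594 0.33753817 0.00844194] skew -3.096603
green 500 [746. 362.] [150.  76.] [[668.0, 393.0], [675.0, 318.0], [824.0, 331.0], [817.0, 406.0]]
turq 547 [805. -70.] [148.  77.] [[737.0, -120.0], [807.0, -154.0], [872.0, -21.0], [803.0, 13.0]]
scene R [ 631. -204.] [ 82. 153.] 6.251208305358887
[[-0.949  0.314 -0.001]
 [ 0.314  0.949 -0.002]
 [ 0.    -0.002 -1.   ]]
```

Request:
arm_command([
  [48.3,-39.4,0,0,0,0.2],
  [48.3,-39.4,0,0,0,0.2],
  [48.3,-39.4,0,0,0,0.2],
  [48.3,-39.4,0,0,0,0.2],
  [48.3,-39.4,0,0,0,0.2],
  [48.3,-39.4,0,0,0,0.2],
  [48.3,-39.4,0,0,0,0.2],
  [48.3,-39.4,0,0,0,0.2],
  [48.3,-39.4,0,0,0,0.2],
  [48.3,-39.4,0,0,0,0.2],
  [48.3,-39.4,0,0,0,0.2],
  [48.3,-39.4,0,0,0,0.2],
], jaw=1)

```text
t: 1.3
tcp_pos: [0.6607, 0.2138, 0.2005]
orientation: [-0.188, -3.135, 0.0]
ft_force: [0.3, 0.7, -0.3]
gripper_width: 1.0
grasp_force: 0.0
```

Request:
arm_command([
  [0,0,0,0,0,0],
  [0,0,0,0,0,0],
  [0,0,0,0,0,0],
])

```text
t: 1.6
tcp_pos: [0.6587, 0.216, 0.2005]
orientation: [-0.187, -3.134, -0.0]
ft_force: [-0.7, 0.8, 0.6]
gripper_width: 1.001
grasp_force: 0.0
```

```bash
python3 - <<'E'
from h import *
s=manip.get_state(); print(s["tcp_pos"],s["orientation"])
f=manip.grab_frame("wrist"); save(f,"w1.png"); W=pts(f); np.save("w1.npy",W)
m=(W[...,2]>.107)&(W[...,2]<.13)&(W[...,0]>.5)&(W[...,0]<.7)&(W[...,1]>.1)&(W[...,1]<.305)
q=(W[m][:,:2]*1000).astype(np.float32); 
if len(q)>10: rc=cv2.minAreaRect(q); print(len(q),rc,cv2.boxPoints(rc).round().tolist())
E
```

```text
[0.65865418 0.21603743 0.2005156 ] [-1.87143644e-01 -3.13411566e+00 -1.27244013e-04]
4873 ((614.4854736328125, 203.9947509765625), (150.65496826171875, 74.65579223632812), 83.21746826171875) [[569.0, 134.0], [643.0, 125.0], [660.0, 274.0], [586.0, 283.0]]
```

View pics/w1.png

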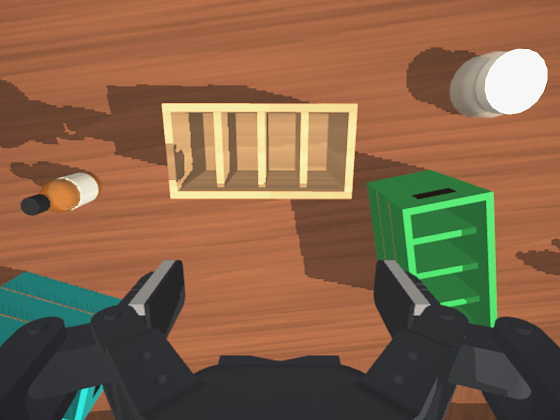

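The wrist view shows the left crate at (260,150), square to the fingers. Its centre is at (0.614,0.204), which agrees with the top view. Green (430,230) is to the right, clear of the fingers' descent.

Request:
arm_command([
  [2.1,-1.9,0,0,0,0],
  [2.1,-1.9,0,0,0,0],
  [2.1,-1.9,-4,0,0,0],
  [2.1,-1.9,-8,0,0,0],
  [2.1,-1.9,-11.8,0,0,0],
  [2.1,-1.9,-11.8,0,0,0],
  [2.1,-1.9,-11.8,0,0,0],
  [1.6,-1.85,-11.8,0,0,0],
  [1.1,-1.8,-11.8,0,0,0],
  [0.7,-1.75,-11.8,0,0,0],
  [0.5,-1.72,-11.8,0,0,0],
  [0.5,-1.72,-11.8,0,0,0],
])

```text
t: 2.85
tcp_pos: [0.6647, 0.1983, 0.0841]
orientation: [0.188, 3.135, 0.0]
ft_force: [-0.2, -0.2, -0.2]
gripper_width: 0.997
grasp_force: 0.0
```

Request:
arm_command([
  [-0.3,0.04,0,0,0,0],
  [-0.6,0.07,0,0,0,0],
  [-0.6,0.07,0,0,0,0],
])

```text
t: 3.15
tcp_pos: [0.6582, 0.1989, 0.083]
orientation: [-0.188, -3.135, 0.0]
ft_force: [0.1, 0.2, -0.1]
gripper_width: 0.999
grasp_force: 0.0
```

Request:
arm_command([
  [-0.3,0.04,0,0,0,0],
  [-0.6,0.07,0,0,0,0],
  [-0.6,0.07,0,0,0,0],
])

```text
t: 3.45
tcp_pos: [0.6522, 0.1997, 0.0831]
orientation: [-0.188, -3.135, 0.0]
ft_force: [-0.0, 0.3, 0.7]
gripper_width: 0.999
grasp_force: 0.0
```

```bash
python3 - <<'E'
from h import *
s=manip.get_state(); print(s["tcp_pos"],s["ft_force"])
f=manip.grab_frame("wrist"); save(f,"w2.png"); 
a=f["image"]; b=manip.grab_frame("scene")["image"][120:280,250:463]
cv2.imwrite("pics/w2.png",np.hstack([cv2.resize(a,(400,300)),cv2.resize(b,(400,300))])[...,::-1])
E
```

```text
[0.65224631 0.19967793 0.08314329] [-0.03614706  0.29839177  0.70301277]
```

View pics/w2.png

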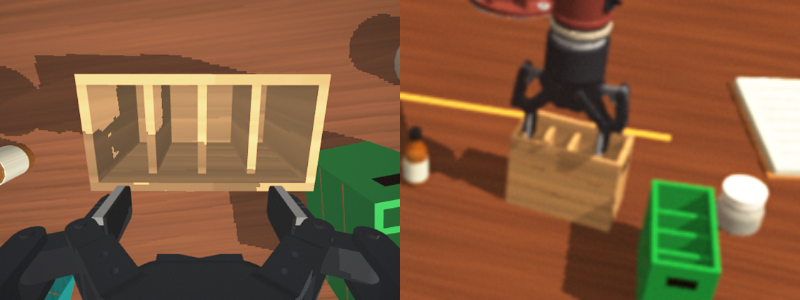

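```bash
python3 - <<'E'
from h import *
f=manip.grab_frame("wrist"); W=pts(f); im=f["image"]; hsv=cv2.cvtColor(im,cv2.COLOR_RGB2HSV)
print(np.round(f["world_from_camera"],3).tolist())
# project TCP, and rim
T=np.linalg.inv(f["world_from_camera"])
for p in ([.6522,.1997,.0831],[.6522,.1997,.102],[.652,.2,.115]):
    c=T@np.r_[p,1]; print(p,f["cx"]+f["fx"]*c[0]/-c[2],f["cy"]-f["fy"]*c[1]/-c[2])
m=(W[...,2]>.108)&(W[...,2]<.13)&(W[...,0]>.5)&(W[...,0]<.665)&(hsv[...,1]>70)&(W[...,1]>.1)&(W[...,1]<.29)
q=(W[m][:,:2]*1000).astype(np.float32); rc=cv2.minAreaRect(q); print(len(q),rc, np.median(W[m][:,2]))
# finger pixels
for u in (165,172,378,385,395):
    for v in (262,270,280,300): print(u,v,W[v,u].round(3),im[v,u])
s=manip.grab_frame("scene"); W=pts(s); im=s["image"]
cv2.imwrite("pics/s3.png",cv2.resize(im[155:255,290:390],(600,600),interpolation=cv2.INTER_CUBIC)[...,::-1])
for v in range(178,212,3): print(v,[(W[v,u].round(3).tolist(),im[v,u].tolist()) for u in (355,357)])
E
```

```text
[[0.119, -0.955, -0.273, 0.583], [0.993, 0.114, 0.033, 0.207], [-0.0, -0.275, 0.961, 0.256], [0.0, 0.0, 0.0, 1.0]]
[0.6522, 0.1997, 0.0831] 281.5809050704789 241.17280566200392
[0.6522, 0.1997, 0.102] 281.85113510745407 254.79909461701172
[0.652, 0.2, 0.115] 282.64446344901063 265.58862864969876
15766 ((618.2933349609375, 203.74114990234375), (151.4574737548828, 81.99933624267578), 82.83868408203125) 0.114662862851404
165 262 [0.636 0.152 0.133] [127 124 121]
165 270 [0.636 0.155 0.14 ] [128 125 122]
165 280 [0.637 0.157 0.148] [37 35 36]
165 300 [0.644 0.156 0.149] [36 35 36]
172 262 [0.636 0.155 0.133] [132 129 125]
172 270 [0.637 0.157 0.139] [36 36 36]
172 280 [0.64  0.157 0.141] [32 32 34]
172 300 [0.648 0.156 0.143] [35 34 35]
378 262 [0.647 0.241 0.131] [30 31 35]
378 270 [0.651 0.241 0.131] [40 40 40]
378 280 [0.656 0.241 0.132] [39 40 40]
378 300 [0.663 0.24  0.135] [39 38 38]
385 262 [0.647 0.244 0.133] [120 119 115]
385 270 [0.647 0.242 0.139] [39 38 39]
385 280 [0.65  0.241 0.141] [39 39 38]
385 300 [0.659 0.241 0.141] [36 36 36]
395 262 [0.648 0.248 0.132] [127 124 120]

[... 442 characters left out ...]
2, 32])]
190 [([0.586, 0.238, 0.107], [122, 85, 56]), ([0.674, 0.247, 0.171], [60, 52, 48])]
193 [([0.669, 0.243, 0.157], [119, 102, 89]), ([0.668, 0.248, 0.158], [117, 108, 101])]
196 [([0.669, 0.244, 0.149], [122, 111, 103]), ([0.668, 0.249, 0.149], [117, 111, 103])]
199 [([0.668, 0.246, 0.139], [130, 122, 115]), ([0.666, 0.25, 0.139], [83, 77, 75])]
202 [([0.671, 0.247, 0.133], [161, 142, 125]), ([0.601, 0.248, 0.082], [152, 119, 90])]
205 [([0.66, 0.247, 0.115], [220, 159, 92]), ([0.659, 0.252, 0.116], [233, 171, 98])]
208 [([0.656, 0.248, 0.104], [160, 112, 63]), ([0.658, 0.253, 0.106], [160, 110, 61])]
211 [([0.658, 0.25, 0.096], [146, 101, 59]), ([0.66, 0.255, 0.099], [147, 102, 60])]
```

View pics/s3.png

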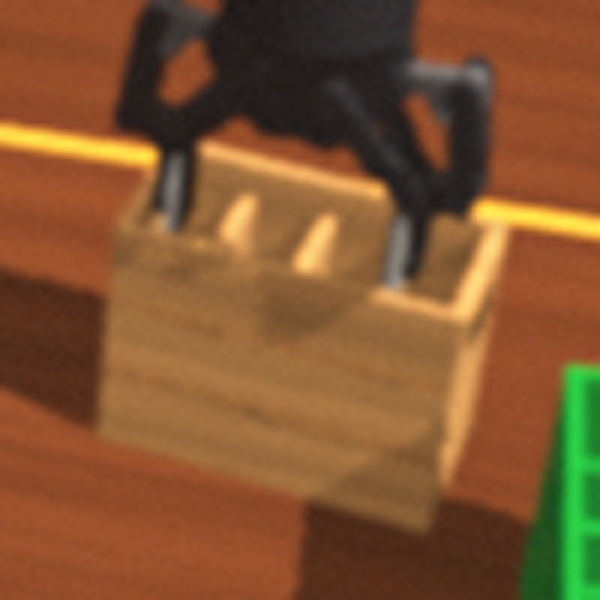

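The scene crop shows that the open fingertips (180,220 and 400,280) are above the rim rather than behind the wall. Open, the tips sit much higher than the TCP, so I'll back off, close the jaws and measure again.

Request:
arm_command([
  [3.2,-0.4,0,0,0,0],
  [3.2,-0.4,0,0,0,0],
  [3.2,-0.4,0,0,0,0],
  [3.2,-0.4,0,0,0,0],
  [3.2,-0.4,0,0,0,0],
  [3.2,-0.4,0,0,0,0],
], jaw=0)

```text
t: 4.25
tcp_pos: [0.6842, 0.1958, 0.0834]
orientation: [-0.188, -3.136, 0.0]
ft_force: [-0.4, 0.4, 0.5]
gripper_width: 0.002
grasp_force: 0.0
```

```bash
python3 - <<'E'
from h import *
s=manip.get_state(); print(s["tcp_pos"],s["gripper_width"])
t=s["tcp_pos"]
for n in("wrist","scene"):
    f=manip.grab_frame(n); W=pts(f); im=f["image"].astype(int)
    g=(im.max(-1)-im.min(-1)<22)&(abs(W[...,0]-t[0])<.035)&(abs(W[...,1]-t[1])<.06)&(W[...,2]>.03)
    z=W[g][:,2]; print(n,g.sum(),np.percentile(z,[0,1,2,5,10]).round(3)); lo=W[g&(W[...,2]<np.percentile(z,4))]; print(lo.min(0).round(3),lo.max(0).round(3),lo.mean(0).round(3))
    if n=="wrist": a=f["image"]
    else: b=f["image"][155:255,290:390]
cv2.imwrite("pics/w3.png",np.hstack([cv2.resize(a,(400,300)),cv2.resize(b,(400,300))])[...,::-1])
E
```

```text
[0.68420754 0.19581523 0.08338012] 0.0024471018849024687
wrist 52797 [0.117 0.129 0.138 0.157 0.165]
[0.671 0.182 0.117] [0.695 0.209 0.151] [0.676 0.195 0.137]
scene 1659 [0.119 0.127 0.132 0.145 0.164]
[0.687 0.185 0.119] [0.699 0.21  0.142] [0.694 0.198 0.131]
```

View pics/w3.png

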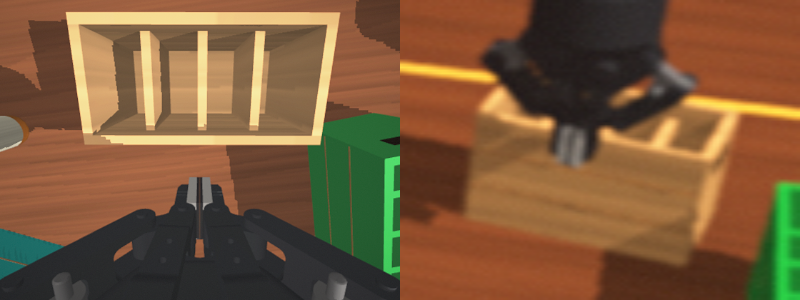

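Shut, the tips measure z≈0.117 in both cameras while the TCP reads 0.083, so I'll allow 34 mm. The tips at (200,180) are behind the crate's far wall. Now I'll lower the hand and close in.

Request:
arm_command([
  [0,0,-2.5,0,0,0],
  [0,0,-2.5,0,0,0],
  [-0.6,0.07,-2.5,0,0,0],
  [-1.0,0.12,-2.5,0,0,0],
  [-1.4,0.17,-2.5,0,0,0],
  [-1.7,0.2,-2.5,0,0,0],
  [-1.9,0.22,-2.5,0,0,0],
  [-1.9,0.22,-2.5,0,0,0],
])

```text
t: 5.15
tcp_pos: [0.6656, 0.1979, 0.0587]
orientation: [0.188, 3.136, 0.0]
ft_force: [-0.6, 0.2, 0.4]
gripper_width: -0.001
grasp_force: 0.0
```

```bash
python3 - <<'E'
from h import *
s=manip.get_state(); t=s["tcp_pos"]; print(t,s["ft_force"])
f=manip.grab_frame("wrist"); W=pts(f); im=f["image"].astype(int)
g=(im.max(-1)-im.min(-1)<22)&(abs(W[...,0]-t[0])<.035)&(abs(W[...,1]-t[1])<.03)&(W[...,2]>.03)
print(np.percentile(W[g][:,2],[0,1,2]).round(3))
m=(W[...,2]>.107)&(W[...,2]<.13)&(W[...,0]<.67)&(W[...,1]>.1)&(W[...,1]<.305)&(im[...,0]-im[...,2]>50)
print(cv2.minAreaRect((W[m][:,:2]*1000).astype(np.float32)))
E
```

```text
[0.66562085 0.19793072 0.05868375] [-0.56646673  0.15864557  0.38247473]
[0.102 0.111 0.115]
((618.3211059570312, 203.90757751464844), (151.80596923828125, 82.189697265625), 83.19220733642578)
```

Request:
arm_command([
  [-0.3,0.04,0,0,0,0],
  [-0.6,0.07,0.3,-0.002,-0.022,0],
  [-0.9,0.11,0.66,-0.005,-0.044,0],
  [-1.25,0.15,0.97,-0.008,-0.066,0],
  [-1.6,0.19,1.27,-0.01,-0.087,0],
  [-2.0,0.24,1.55,-0.013,-0.108,0],
  [-2.4,0.29,1.8,-0.016,-0.13,0],
  [-2.8,0.34,2.04,-0.018,-0.152,0],
  [-3.2,0.39,2.26,-0.021,-0.173,0],
  [-3.2,0.39,2.26,-0.021,-0.173,0],
])

```text
t: 6.2
tcp_pos: [0.6325, 0.202, 0.081]
orientation: [0.177, 2.962, -0.016]
ft_force: [0.6, 0.2, -0.1]
gripper_width: 0.001
grasp_force: 0.3
```

```bash
cat >> h.py <<'E'
def wood(f,x0,x1,y0,y1,zmin=.01):
    W=pts(f); im=f["image"].astype(int)
    m=(im[...,0]-im[...,2]>70)&(im[...,0]>120)&(W[...,2]>zmin)&(W[...,0]>x0)&(W[...,0]<x1)&(W[...,1]>y0)&(W[...,1]<y1)
    P=W[m]; return P
E
python3 - <<'E'
from h import *
s=manip.get_state(); t=s["tcp_pos"]; print(t,s["ft_force"])
f=manip.grab_frame("scene"); P=wood(f,.4,.68,.1,.3); print("max z",np.percentile(P[:,2],99.5))
cv2.imwrite("pics/s4.png",cv2.resize(f["image"][135:265,280:420],(560,520),interpolation=cv2.INTER_CUBIC)[...,::-1])
E
```

```text
[0.63253454 0.20204047 0.08104323] [ 0.58712413  0.22823837 -0.12358705]
max z 0.51998959890794
```

View pics/s4.png

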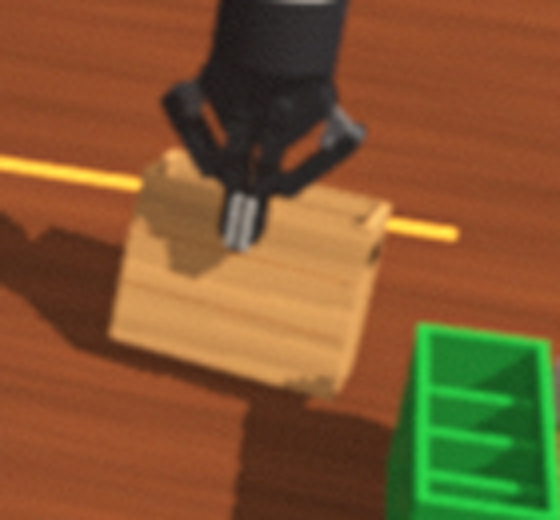

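The picture shows the left crate tilted about 20° towards the robot, with the shut tips on its far wall at (240,240). Continuing past the balance point.

Request:
arm_command([
  [-0.42,0.05,0.18,-0.003,-0.022,0],
  [-0.85,0.1,0.36,-0.005,-0.043,0],
  [-1.3,0.15,0.52,-0.008,-0.065,0],
  [-1.72,0.21,0.67,-0.01,-0.087,0],
  [-2.2,0.26,0.78,-0.013,-0.108,0],
  [-2.63,0.32,0.87,-0.016,-0.13,0],
  [-3.1,0.37,0.95,-0.018,-0.152,0],
  [-3.52,0.43,1.02,-0.021,-0.173,0],
  [-4.1,0.5,1.06,-0.024,-0.2,0],
  [-4.6,0.56,1.1,-0.027,-0.225,0],
  [-5.0,0.6,1.2,-0.027,-0.225,0],
  [-5.0,0.6,1.2,-0.027,-0.225,0],
])

```text
t: 7.45
tcp_pos: [0.5826, 0.2077, 0.0924]
orientation: [0.163, 2.738, -0.034]
ft_force: [0.6, 0.4, -0.1]
gripper_width: -0.0
grasp_force: 0.0
```

Request:
arm_command([
  [0,0,4,0,0,0],
  [0,0,8,0.01,0.1,0],
  [0,0,10,0.025,0.25,0],
  [0,0,10,0.048,0.398,0],
  [0,0,10,0.048,0.398,0],
])

```text
t: 7.95
tcp_pos: [0.589, 0.2068, 0.1942]
orientation: [0.192, 3.133, 0.002]
ft_force: [-0.2, -0.5, -1.1]
gripper_width: 0.003
grasp_force: 0.0
```

```bash
python3 - <<'E'
from h import *
s=manip.get_state(); t=s["tcp_pos"]; print(t,s["orientation"],s["ft_force"])
f=manip.grab_frame("scene"); g=manip.grab_frame("top")
cv2.imwrite("pics/s5.png",np.hstack([cv2.resize(f["image"][130:270,260:460],(400,280)),cv2.resize(g["image"][130:290,130:358],(400,280))])[...,::-1])
for n,k in(("scene",f),("top",g)):
    P=wood(k,.4,.68,.1,.3,.03); P=P[P[:,2]<.15]
    if len(P): print(n,len(P),np.percentile(P,[1,50,99],axis=0).round(3).tolist())
E
```

```text
[0.5889515  0.20675839 0.19416612] [1.92433558e-01 3.13304752e+00 1.72104437e-03] [-0.1902379  -0.48934024 -1.13843017]
scene 1936 [[0.459, 0.142, 0.031], [0.543, 0.224, 0.074], [0.583, 0.297, 0.077]]
top 1295 [[0.454, 0.139, 0.04], [0.512, 0.177, 0.076], [0.57, 0.226, 0.08]]
```

View pics/s5.png

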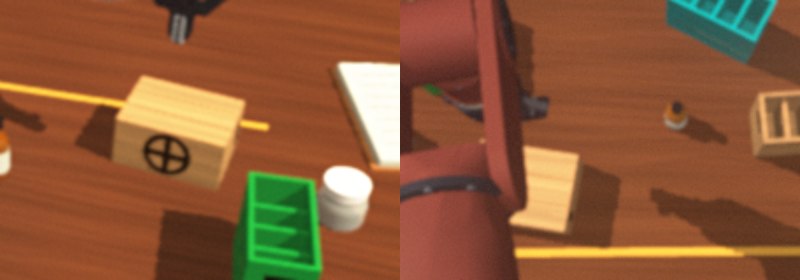

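The last picture shows the left crate lying on its near side with the stamp at (165,153), so the left crate is crate_a. Next I'll tip the right one.

Request:
arm_command([
  [11.0,-40.5,0,0,0,0.225],
  [11.0,-40.5,0,0,0,0.225],
  [11.0,-40.5,0,0,0,0.225],
  [11.0,-40.5,0,0,0,0.225],
  [11.0,-40.5,0,0,0,0.225],
  [11.0,-40.5,0,0,0,0.225],
  [11.0,-40.5,0,0,0,0.225],
  [11.0,-40.5,0,0,0,0.225],
  [11.0,-40.5,0,0,0,0.225],
  [11.0,-40.5,0,0,0,0.225],
  [11.0,-40.5,0,0,0,0.225],
  [11.0,-40.5,0,0,0,0.225],
])

```text
t: 9.25
tcp_pos: [0.693, -0.1951, 0.1925]
orientation: [0.168, -3.136, -0.001]
ft_force: [0.7, -0.1, 0.2]
gripper_width: 0.001
grasp_force: 0.0
```

```bash
python3 - <<'E'
from h import *
from scipy.spatial.transform import Rotation as R
s=manip.get_state(); t=s["tcp_pos"]; M=R.from_rotvec(s["orientation"]).as_matrix(); print(t,s["ft_force"],M.round(3).tolist())
f=manip.grab_frame("wrist"); W=pts(f); im=f["image"].astype(int)
m=(W[...,2]>.107)&(W[...,2]<.13)&(W[...,0]<.69)&(W[...,1]>-.31)&(W[...,1]<-.1)&(im[...,0]-im[...,2]>50)
rc=cv2.minAreaRect((W[m][:,:2]*1000).astype(np.float32));print(m.sum(),rc,cv2.boxPoints(rc).round().tolist())
E
```

```text
[ 0.69300359 -0.19511652  0.19254343] [ 0.72381827 -0.05362833  0.22999015] [[-0.994, -0.107, -0.001], [-0.107, 0.994, 0.001], [0.001, 0.001, -1.0]]
5578 ((629.6548461914062, -208.588134765625), (74.95733642578125, 150.6645965576172), 6.053740501403809) [[584.0, -138.0], [600.0, -287.0], [675.0, -280.0], [659.0, -130.0]]
```

Request:
arm_command([
  [0.5,-0.6,0,0,0,0],
  [0.5,-0.6,0,0,0,0],
  [0.5,-0.6,-4,0,0,0],
  [0.5,-0.6,-8,0,0,0],
  [0.5,-0.6,-11,0,0,0],
  [0.5,-0.6,-13.4,0,0,0],
  [0.5,-0.6,-13.4,0,0,0],
  [0.0,-0.65,-13.4,0,0,0],
  [-0.5,-0.7,-13.4,0,0,0],
  [-1.0,-0.76,-13.4,0,0,0],
  [-1.2,-0.78,-13.4,0,0,0],
  [-1.2,-0.78,-13.4,0,0,0],
])

```text
t: 10.5
tcp_pos: [0.682, -0.2055, 0.0602]
orientation: [-0.165, 3.136, -0.001]
ft_force: [-0.4, 1.0, -0.1]
gripper_width: 0.002
grasp_force: 0.0
```

Request:
arm_command([
  [-0.3,-0.03,0,0,0,0],
  [-0.6,-0.06,0.3,0.002,-0.022,0],
  [-0.9,-0.1,0.66,0.005,-0.044,0],
  [-1.25,-0.13,0.97,0.007,-0.066,0],
  [-1.6,-0.17,1.27,0.009,-0.087,0],
  [-2.0,-0.21,1.55,0.011,-0.108,0],
  [-2.4,-0.26,1.8,0.014,-0.13,0],
  [-2.8,-0.3,2.04,0.016,-0.152,0],
  [-3.2,-0.34,2.26,0.018,-0.173,0],
  [-3.2,-0.34,2.26,0.018,-0.173,0],
])

```text
t: 11.5
tcp_pos: [0.6486, -0.2086, 0.0816]
orientation: [-0.155, 2.964, 0.013]
ft_force: [0.8, 0.4, -0.1]
gripper_width: 0.002
grasp_force: 0.2
```

```bash
python3 - <<'E'
from h import *
s=manip.get_state(); print(s["tcp_pos"],s["ft_force"])
f=manip.grab_frame("scene"); P=wood(f,.45,.75,-.3,-.1,.02); P=P[P[:,2]<.16]; print(len(P),np.percentile(P,[1,50,99],axis=0).round(3).tolist())
A=np.c_[P[:,:2],np.ones(len(P))]
# far-wall plane tilt
Q=P[(P[:,2]<.1)]; c=Q.mean(0); n=np.linalg.svd(Q-c,full_matrices=False)[2][2]; print("normal",n,"tilt deg",np.degrees(np.arcsin(abs(n[2]))))
E
```

```text
[ 0.64861044 -0.20863367  0.08162148] [ 0.83155228  0.37740061 -0.07474767]
2386 [[0.554, -0.278, 0.026], [0.639, -0.191, 0.082], [0.667, -0.128, 0.133]]
normal [0.69870299 0.17690246 0.69319525] tilt deg 43.883576106190425
```

Rim height is 0.133, so the right crate is tilted about 20° as planned. Continuing.

Request:
arm_command([
  [-0.42,-0.04,0.18,0.002,-0.022,0],
  [-0.85,-0.09,0.36,0.005,-0.043,0],
  [-1.3,-0.14,0.52,0.007,-0.065,0],
  [-1.72,-0.18,0.67,0.009,-0.087,0],
  [-2.2,-0.23,0.78,0.011,-0.108,0],
  [-2.63,-0.28,0.87,0.014,-0.13,0],
  [-3.1,-0.33,0.95,0.016,-0.152,0],
  [-3.52,-0.37,1.02,0.018,-0.173,0],
  [-4.1,-0.43,1.06,0.021,-0.2,0],
  [-4.6,-0.49,1.1,0.024,-0.225,0],
  [-5.0,-0.53,1.2,0.024,-0.225,0],
  [-5.0,-0.53,1.2,0.024,-0.225,0],
])

```text
t: 12.75
tcp_pos: [0.5985, -0.2137, 0.093]
orientation: [-0.143, 2.739, 0.03]
ft_force: [-0.4, -0.1, 0.4]
gripper_width: 0.004
grasp_force: 0.0
```

Request:
arm_command([
  [0,0,4,0,0,0],
  [0,0,8,-0.01,0.1,0],
  [0,0,10,-0.025,0.25,0],
  [0,0,10,-0.042,0.398,0],
  [0,0,10,-0.042,0.398,0],
])

```text
t: 13.25
tcp_pos: [0.6043, -0.2137, 0.1946]
orientation: [-0.169, 3.135, -0.003]
ft_force: [0.3, 0.4, 0.5]
gripper_width: -0.001
grasp_force: 0.0
```

```bash
cat >> h.py <<'E'
L0,LD=np.array([.4302,-.0269]),np.array([-.045,.999])
def lying(P,n):
    # top face of lying crate
    T=P[(P[:,2]>.066)&(P[:,2]<.085)]; q=(T[:,:2]*1000).astype(np.float32)
    h=cv2.minAreaRect(q); b=cv2.boxPoints(h); far=b[np.argsort(-b[:,0])[:2]]; m=far.mean(0)/1000
    e=far[np.argmax(far[:,1])]-far[np.argmin(far[:,1])]; yaw=-np.degrees(np.arctan2(e[0],e[1]))
    nrm=np.array([LD[1],-LD[0]]); print(n,len(T),"size",np.round(h[1]),"far edge mid",m.round(4),"yaw",yaw.round(1),"line x",((m-L0)@nrm).round(4),"maxz",np.percentile(P[:,2],99).round(3))
E
python3 - <<'E'
from h import *
s=manip.get_state(); print(s["tcp_pos"],s["orientation"],s["ft_force"])
for n in("scene","top"):
    f=manip.grab_frame(n)
    for c,a in dict(R=(.4,.66,-.32,-.1),L=(.4,.66,.1,.32)).items():
        P=wood(f,*a,.02); P=P[P[:,2]<.11]; lying(P,n+c)
E
```

```text
[ 0.60430365 -0.21370817  0.19462401] [-1.69343219e-01  3.13513665e+00 -3.12570075e-03] [0.30346339 0.40695597 0.54943875]
sceneR 1244 size [126. 153.] far edge mid [ 0.5937 -0.2086] yaw 5.8 line x 0.1552 maxz 0.078
sceneL 1465 size [151. 122.] far edge mid [0.5796 0.2119] yaw -7.1 line x 0.16 maxz 0.077
topR 576 size [114.  47.] far edge mid [ 0.5842 -0.1583] yaw 5.2 line x 0.1479 maxz 0.08
topL 2534 size [151. 115.] far edge mid [0.5733 0.2118] yaw -6.9 line x 0.1537 maxz 0.08
```

Both crates lie tipped, clear of the line: the stamped one has 0.155 m to go, and the other stays put. I'll move behind the stamped crate and open the jaws for a two-point push.

Request:
arm_command([
  [3.8,42.7,0,0,0,-0.062],
  [3.8,42.7,0,0,0,-0.062],
  [3.8,42.7,0,0,0,-0.062],
  [3.8,42.7,0,0,0,-0.062],
  [3.8,42.7,0,0,0,-0.062],
  [3.8,42.7,0,0,0,-0.062],
  [3.8,42.7,0,0,0,-0.062],
  [3.8,42.7,0,0,0,-0.062],
  [3.8,42.7,0,0,0,-0.062],
  [3.8,42.7,0,0,0,-0.062],
  [3.8,42.7,0,0,0,-0.062],
  [3.8,42.7,0,0,0,-0.062],
], jaw=1)

```text
t: 14.55
tcp_pos: [0.6371, 0.2115, 0.193]
orientation: [0.065, -3.14, 0.001]
ft_force: [0.3, -0.9, 0.4]
gripper_width: 0.998
grasp_force: 0.0
```

```bash
python3 - <<'E'
from h import *
from scipy.spatial.transform import Rotation as R
s=manip.get_state(); t=s["tcp_pos"]; M=R.from_rotvec(s["orientation"]).as_matrix(); print(t,s["ft_force"],M.round(3).tolist())
for n in ("scene","wrist"):
    f=manip.grab_frame(n); W=pts(f); im=f["image"].astype(int)
    g=(im.max(-1)-im.min(-1)<22)&(abs(W[...,0]-t[0])<.07)&(abs(W[...,1]-t[1])<.08)&(W[...,2]>.13)
    Q=W[g]-t; print(n)
    for z in np.arange(.03,.15,.01):
        q=Q[(Q[:,2]>=z)&(Q[:,2]<z+.01)]
        if len(q)>2: print(z.round(2),len(q),q.min(0)[:2].round(3),q.max(0)[:2].round(3),"centre-part",(abs(q[:,1])<.03).sum())
E
```

```text
[0.63705769 0.21147209 0.19303237] [ 0.30174017 -0.87568548  0.43338059] [[-0.999, -0.042, -0.001], [-0.042, 0.999, -0.001], [0.001, -0.001, -1.0]]
scene
0.05 24 [ 0.002 -0.051] [0.013 0.055] centre-part 0
0.06 32 [ 0.002 -0.052] [0.015 0.055] centre-part 0
0.07 31 [ 0.003 -0.05 ] [0.015 0.055] centre-part 0
0.08 43 [ 0.003 -0.06 ] [0.016 0.065] centre-part 0
0.09 130 [-0.011 -0.069] [0.018 0.073] centre-part 0
0.1 137 [-0.014 -0.068] [0.021 0.072] centre-part 29
0.11 160 [-0.012 -0.066] [0.022 0.071] centre-part 100
0.12 159 [ 0.002 -0.065] [0.022 0.071] centre-part 109
0.13 272 [-0.001 -0.064] [0.023 0.069] centre-part 143
0.14 226 [-0.012 -0.063] [0.017 0.067] centre-part 88
wrist
0.04 473 [-0.013 -0.051] [0.012 0.047] centre-part 0
0.05 1344 [-0.014 -0.058] [0.013 0.054] centre-part 0
0.06 1727 [-0.014 -0.058] [0.014 0.055] centre-part 0
0.07 1652 [-0.014 -0.058] [0.01  0.054] centre-part 0
0.08 1900 [-0.016 -0.075] [-0.    0.07] centre-part 0
0.09 11464 [-0.017 -0.076] [0.015 0.073] centre-part 0
0.1 10323 [-0.02  -0.075] [0.015 0.072] centre-part 2764
0.11 13582 [-0.019 -0.068] [0.005 0.064] centre-part 8140
0.12 7209 [-0.022 -0.06 ] [-0.006  0.057] centre-part 6938
0.13 29 [-0.022 -0.025] [-0.019  0.02 ] centre-part 29
```

Request:
arm_command([
  [0,0,-3,0,0.06,0],
  [0,0,-6,0,0.12,0],
  [0,0,-9,0,0.175,0],
  [0,0,-12,0,0.175,0],
  [0,0,-15,0,0.175,0],
  [0,0,-17,0,0.175,0],
  [0,0,-17,0,0.175,0],
])

```text
t: 15.35
tcp_pos: [0.6345, 0.2114, 0.0194]
orientation: [0.061, -2.958, -0.004]
ft_force: [-0.3, -0.2, -0.3]
gripper_width: 0.995
grasp_force: 0.0
```

```bash
cat > tip.py <<'E'
from h import *
s=manip.get_state(); t=s["tcp_pos"]; print(t,s["orientation"],s["ft_force"])
for n in ("scene","wrist"):
    f=manip.grab_frame(n); W=pts(f); im=f["image"].astype(int)
    g=(im.max(-1)-im.min(-1)<22)&(abs(W[...,0]-t[0])<.07)&(abs(W[...,1]-t[1])<.065)&(W[...,2]>.012)&(W[...,2]<.11)
    Q=W[g]
    if len(Q)>5: print(n,len(Q),np.percentile(Q,[.5,2,5],axis=0).round(3).tolist())
    P=wood(f,.35,.62,.1,.32,.02); P=P[P[:,2]<.11]
    if len(P)>50: lying(P,n)
E
python3 tip.py
```

```text
[0.63450355 0.21142894 0.0193886 ] [ 0.06149542 -2.95831969 -0.00351755] [-0.3014894  -0.15428921 -0.25170187]
scene 114 [[0.571, 0.149, 0.031], [0.572, 0.152, 0.034], [0.574, 0.156, 0.036]]
scene 364 size [151. 118.] far edge mid [0.5761 0.2136] yaw -6.2 line x 0.1566 maxz 0.077
wrist 7590 [[0.57, 0.149, 0.021], [0.571, 0.155, 0.035], [0.573, 0.158, 0.041]]
wrist 44605 size [152.  56.] far edge mid [0.5737 0.2094] yaw -6.9 line x 0.154 maxz 0.076
```

Request:
arm_command([
  [0,0,-1,0,0,0],
  [0,0,-2,0,0,0],
  [0,0,-3,0,0,0],
  [0,0,-3,0,0,0],
  [-1,-0.05,-3,0,0,0],
  [-2,-0.1,-3,0,0,0],
  [-2,-0.1,-3,0,0,0],
])

```text
t: 16.15
tcp_pos: [0.6158, 0.2123, -0.0064]
orientation: [0.065, -2.964, -0.005]
ft_force: [-1.2, -0.6, -0.5]
gripper_width: 1.004
grasp_force: 0.0
```

```bash
python3 tip.py; python3 - <<'E'
from h import *
f=manip.grab_frame("scene"); W=pts(f); t=manip.get_state()["tcp_pos"]; im=f["image"].astype(int)
for s in(-.05,.05):
    g=(im.max(-1)-im.min(-1)<22)&(W[...,0]>.6)&(W[...,0]<.68)&(abs(W[...,1]-t[1]-s)<.02)&(W[...,2]>.012)&(W[...,2]<.12); Q=W[g]
    if len(Q)>3: print(len(Q),Q.min(0).round(3),Q.max(0).round(3))
E
```

```text
[ 0.61579121  0.21231929 -0.00643758] [ 0.06476988 -2.96411302 -0.00525288] [-1.22361678 -0.57573949 -0.54755912]
scene 379 [[0.571, 0.148, 0.034], [0.575, 0.15, 0.037], [0.578, 0.153, 0.04]]
scene 430 size [151. 121.] far edge mid [0.576  0.2122] yaw -7.4 line x 0.1564 maxz 0.078
wrist 33721 [[0.573, 0.148, 0.039], [0.613, 0.148, 0.044], [0.617, 0.149, 0.051]]
wrist 80170 size [152.  61.] far edge mid [0.5734 0.2093] yaw -6.9 line x 0.1537 maxz 0.076
164 [0.627 0.143 0.044] [0.657 0.182 0.12 ]
175 [0.623 0.243 0.044] [0.655 0.282 0.12 ]
```

Request:
arm_command([
  [-1,-0.05,0,0,0,0],
  [-2,-0.1,0,0,0,0],
  [-2.5,-0.12,0,0,0,0],
  [-3,-0.14,0,0,0,0],
  [-3.5,-0.16,0,0,0,0],
  [-4,-0.18,0,0,0,0],
  [-4.5,-0.2,0,0,0,0],
  [-5.2,-0.23,0,0,0,0],
  [-6,-0.27,0,0,0,0],
  [-6.8,-0.31,0,0,0,0],
  [-7.5,-0.34,0,0,0,0],
  [-7.5,-0.34,0,0,0,0],
])

```text
t: 17.5
tcp_pos: [0.5412, 0.2086, -0.0064]
orientation: [0.065, -2.964, -0.005]
ft_force: [0.5, -0.6, -0.5]
gripper_width: 0.999
grasp_force: 0.0
```

```bash
python3 tip.py
```

```text
[ 0.54121762  0.20856859 -0.00642352] [ 0.06480896 -2.96405608 -0.00470631] [ 0.49164668 -0.6385768  -0.47549212]
scene 314 [[0.539, 0.144, 0.026], [0.54, 0.145, 0.036], [0.543, 0.149, 0.042]]
scene 250 size [150. 150.] far edge mid [0.5701 0.2117] yaw 2.1 line x 0.1505 maxz 0.1
wrist 31793 [[0.541, 0.144, 0.042], [0.541, 0.145, 0.052], [0.542, 0.146, 0.061]]
wrist 122559 size [ 88. 152.] far edge mid [0.5384 0.2073] yaw 2.5 line x 0.1186 maxz 0.076
```

The crate is now square to the line (yaw 2.5°, line 2.6°), with the face at 0.119 m. About 14 cm more to push.

Request:
arm_command([
  [-0.7,-0.03,0,0,0,0],
  [-1.5,-0.07,0,0,0,0],
  [-2.3,-0.1,0,0,0,0],
  [-3.1,-0.14,0,0,0,0],
  [-3.9,-0.18,0,0,0,0],
  [-4.7,-0.21,0,0,0,0],
  [-5.5,-0.25,0,0,0,0],
  [-6.3,-0.28,0,0,0,0],
  [-7.1,-0.32,0,0,0,0],
  [-7.9,-0.36,0,0,0,0],
  [-8.5,-0.38,0,0,0,0],
  [-9,-0.4,0,0,0,0],
])

```text
t: 18.8
tcp_pos: [0.4521, 0.2048, -0.0065]
orientation: [0.064, -2.966, -0.005]
ft_force: [1.2, 0.4, -0.9]
gripper_width: 1.004
grasp_force: 1.0
```

Request:
arm_command([
  [-0.6,-0.03,0,0,0,0],
  [-1.3,-0.06,0,0,0,0],
  [-2,-0.09,0,0,0,0],
  [-2.7,-0.12,0,0,0,0],
  [-3.4,-0.15,0,0,0,0],
  [-4,-0.18,0,0,0,0],
  [-4.5,-0.2,0,0,0,0],
  [-4.5,-0.2,0,0,0,0],
])

```text
t: 19.6
tcp_pos: [0.4064, 0.2027, -0.0065]
orientation: [0.064, -2.964, -0.005]
ft_force: [-0.3, -0.7, 0.2]
gripper_width: 0.996
grasp_force: 0.0
```

```bash
python3 tip.py
```

```text
[ 0.40644556  0.20271342 -0.00647904] [ 0.06416268 -2.96409833 -0.00528386] [-0.33587183 -0.68598761  0.21706496]
scene 246 [[0.404, 0.139, 0.035], [0.411, 0.14, 0.046], [0.418, 0.143, 0.05]]
scene 83 size [141.  80.] far edge mid [0.4302 0.2092] yaw -0.0 line x 0.0107 maxz 0.102
wrist 31745 [[0.406, 0.138, 0.042], [0.407, 0.139, 0.052], [0.407, 0.14, 0.061]]
wrist 64672 size [ 54. 152.] far edge mid [0.4025 0.2009] yaw 1.3 line x -0.0174 maxz 0.076
```

Request:
arm_command([
  [-0.3,0,0,0,0,0],
  [-0.5,0,0,0,0,0],
  [-0.5,0,0,0,0,0],
  [1,0.05,0,0,0,0],
  [4,0.2,0,0,0,0],
  [6,0.3,0,0,0,0],
  [6,0.3,4,0,0,0],
  [6,0.3,9,0,0,0],
  [6,0.3,14,0,0,0],
  [6,0.3,19,0,0,0],
  [8,0.3,22,0,0,0],
  [12,0.3,22,0,0,0],
])

```text
t: 20.9
tcp_pos: [0.5296, 0.2072, 0.2205]
orientation: [0.067, -2.974, -0.009]
ft_force: [0.4, -0.7, 0.2]
gripper_width: 0.998
grasp_force: 0.0
```

Request:
arm_command([
  [5,-20,2,0,0,0],
  [5,-20,2,0,0,0],
  [5,-20,2,0,0,0],
  [5,-20,2,0,0,0],
  [5,-20,2,0,0,0],
  [5,-20,2,0,0,0],
])

```text
t: 21.5
tcp_pos: [0.5774, 0.0045, 0.2331]
orientation: [0.059, -2.964, -0.007]
ft_force: [0.5, 0.4, 0.6]
gripper_width: 0.995
grasp_force: 0.0
```

```bash
python3 - <<'E'
from h import *
s=manip.get_state(); print(s["t"],s["tcp_pos"],s["ft_force"])
I=[]
for n in("scene","top"):
    f=manip.grab_frame(n); I.append(f["image"])
    for c,a in dict(R=(.4,.66,-.32,-.1),L=(.25,.5,.1,.32)).items():
        P=wood(f,*a,.03); P=P[P[:,2]<.09]; lying(P,n+c)
cv2.imwrite("pics/end.png",np.hstack([cv2.resize(i,(400,300)) for i in I])[...,::-1])
E
```

```text
21.5 [0.57735993 0.00446788 0.23313581] [0.50472647 0.40434064 0.60074353]
sceneR 1234 size [124. 152.] far edge mid [ 0.5952 -0.2084] yaw 6.0 line x 0.1566 maxz 0.078
sceneL 1067 size [125. 150.] far edge mid [0.4064 0.2058] yaw 2.9 line x -0.0133 maxz 0.077
topR 2555 size [116. 152.] far edge mid [ 0.59   -0.2102] yaw 5.9 line x 0.1514 maxz 0.08
topL 1598 size [113. 108.] far edge mid [0.3986 0.226 ] yaw 2.2 line x -0.0201 maxz 0.08
```

View pics/end.png

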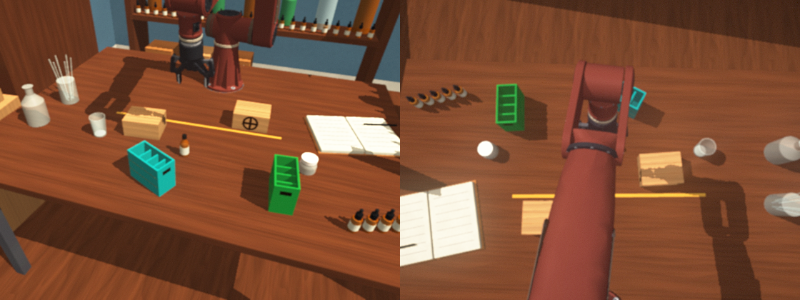

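The stamped crate lies square just past the line, with the stamp at (250,123) in the scene view and its face about 20 mm past. The bare crate lies where it fell at (145,123), and the glassware is in place. Handing in.

```bash
python3 -c "
from station import manip
print(manip.finish_job())"
```

```text
the job is handed in; nothing more can be done
None
```

Both crates are tipped onto their near sides, and I pushed the stamped one (the left) square to the line with its underside about 20 mm past; the other lies where it fell, the glassware looked in place, and the job was handed in at about 22 s with no verdict returned.

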